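Unload the wound coil and hold the index plunger out

TASK

Slide the finished copper coil straight up off the spindle of the indexing fixture and set it down flat and right way up on the floor of the empty aluminium tray (put it down, do not drop it). Then take the black knob of the fixture's sprung index plunger, pull it up all the way so that the pin is clear of its hole in the index plate, and finish while still gripping it and holding it fully out, so that a colleague can turn the plate. Leave the drill stand, the jar and the grey specimen disc where they are.

Things in the scene. Friction and masses are not known exactly. Their poses are not given: they have to be found in the camera images.
- fixture: Indexing fixture fixed to the bench, at many yaws: round grey base (radius 100 mm) under a fixed steel index plate (radius 95 mm, top at 50 mm) with 12 brass-bushed holes. Origin: centre of the base's underside, on the bench; z up along the spindle; own -x points from the spindle to the plunger, carried by a dark bracket (44 mm wide, outer face 136 mm out, top at 82 mm).
- spindle_tip (a point): Top of the upright steel spindle at the fixture's centre: 16 mm in diameter, chamfered tip 113 mm above the bench. It rises from a shoulder disc (48 mm across, top at 55 mm) on which the coil sits at first. z up.
- coil: Finished coil, a ring 40 mm high: copper winding between two 5 mm thick white cheeks, about 60 mm in diameter all the way up; bore 21 mm right through; 0.25 to 0.5 kg. At first its underside is 55 mm above the bench and the spindle stands 18 mm out of its top. Origin: centre of its underside; z is its axis, up.
- tray_in (a point): Centre of the inner floor (4 mm above the bench) of the empty open aluminium tray fixed to the bench: outside 160 mm (own x) by 130 mm (own y) by 30 mm high, walls 4 mm; axes along its sides, z up. It stands left or right of the fixture, the drill stand on the other side.
- plunger (a joint): Index plunger's travel in m: 0 = sprung down, pin 12 mm deep in its hole in the plate; grows as the knob is pulled straight up; 0.020 = at its upper stop, fully out. A spring pushes it down: about 5 N at 0, 11 N at the stop; let go, it snaps back.
- plunger_knob (a point): Centre of the plunger's black knob, an upright cylinder 25 mm in diameter, 26 mm high (13 mm above and below this point), 82 mm from the spindle's axis. Seated, this point is 117 mm above the bench; it rises with the plunger. Under it a 10 mm thick shaft shows for 10 mm, then the bracket's fixed barrel, 26 mm in diameter, top at 94 mm. z up, along the pull.
- drill_stand: Wooden block 100 x 70 x 35 mm with eight upright drill bits, the tallest reaching 87 mm above the bench; loose, 0.5 kg. Leave alone. Origin: centre of its underside.
- jar: Closed amber glass jar, 60 mm in diameter, 85 mm high, loose. Leave alone. Origin: centre of its underside.
- puck: Grey mounted specimen, a plain disc 32 mm in diameter, 22 mm high, loose. Leave alone. Origin: centre of its underside.
Not all that is in view belongs to the job. Leave any brown look-alike of the coil alone.

How it is judged:
By the outcome, as a careful person would: the job done as asked, in the order asked, and still so for the second after the job is handed in, while the arm keeps its last pose, push and grip.
It also fails if it takes over 54 s, if anything falls off the work surface, if the arm or the gripper's body presses on something with over 40 N, if the wrist force passes 120 N, or if a joint passes its speed limit or range.

ROBOT

A 7-joint arm with a two-finger parallel gripper is mounted at the origin on the work surface. World frame = base frame: x ahead of the robot, y to its left, z up, the work surface at z = 0. Lengths are in m, angles in rad, forces in N, time in s.
With the tool pointing down it reaches from about 0.4 to 0.85 m from the base axis. Payload 10.4 kg.
Tool frame: the origin (TCP) lies midway between the tips of the shut fingers; the grasp point (between the pads) lies 19 mm behind it; x points along the fingers, y is the direction in which the jaws open and shut, and the axes are right-handed (so a half turn about x gives the same grasp; the last joint's range is limited). The gripper opens to 87 mm and grips with 3 to 60 N. Pads are 19 mm wide; open, the fingers measure 117 mm over their backs; the gripper's body (75 mm by 190 mm) begins 51 mm behind the grasp point.
Start: joints at [1.252, 0.332, -0.065, 1.46, 0.022, 1.35, -0.088], TCP at [0.182, -0.598, 0.223] pointing down, gripper open.
Joint ranges: [-2.6, 2.6], [-0.5, 2.12], [-1.47, 1.34], [0.16, 2.42], [-1.27, 4.41], [0.06, 2.06], [-2.6, 2.6]. Speed limits (rad/s): [2.22, 2.22, 2.79, 2.79, 3.14, 3.14, 3.14].

INTERFACE

Orientations are given as a unit quaternion [x, y, z, w].
In Python, from bench import * gives the robot as it stands.
- The arm moves only by the shell command python3 -m inch 'ROWS' [FORCE]. ROWS is JSON, a list that holds one entry, the list of rows, each a list of 7 numbers: the shift along the world's x, y, z each as a share of 120 mm, from -1 to 1, then the turn, a rotation vector about the world's x, y, z each as a share of 2 pi rad, from -1 to 1, then the closure, from 0 (fully open) to 1 (shut). A call has 1 to 10 rows; each row is the pose to reach, as a shift and turn from the pose commanded when the call began, turning the shorter way round; what a row does not reach only later rows make up. A row lasts 1/10 s, in which the tool goes at most 50 mm and 8.59 degrees, less where a joint would pass 70% of its speed; a pose out of reach is approached as far as the arm can. A call with a number of a shift or a turn outside -1 to 1 is refused whole. A call with a gripper value outside its range is refused whole. The fingers move at their own pace and stop on an object; FORCE is the grip in N (left out, the last holds). Time passes only in rows, so rows that repeat a pose let the fingers close. It gives the time, the measured TCP pose, the force and the opening at its end, in the units of the state.
- read_state(): the state, without advancing time (a new reading comes with each control period).
- camera(name): name is "side" or "top" or "wrist"; returns the picture (400x640x3 uint8, red, green, blue); there is no depth.
- get_calibration(name): a dict with "fx", "fy", "cx", "cy" (pixels), "k1" (the pictures are not rectified: a ray, as slopes to the right and down, at radius r is drawn at 1 + k1 r^2 times it, then the intrinsics apply), "xyz" and "attitude" of the camera in the world. Camera axes: x right, y up, looking along -z (the intrinsics and any distortion apply to the point x, -y, -z); pixel columns grow to the right and rows downward; lengths in m; the calibration is good to about 2 mm. A picture is of the moment at which its call begins: read the wrist's pose just before it. get_calibration takes no time and is no camera call; for the wrist camera it gives the pose at the moment of the call.
- close_job(): hands the job in, once; it reports no verdict.
The state is a dict: "time": time; "joint_positions": joint angles; "joint_vel": joint speeds; "joint_torque": joint torques, N m; "ee_pos": TCP position; "eef_rot": TCP orientation; "ft_force": force on the tool from outside, world axes, zero at the start; "torque": the same for the moment, N m; "width": finger opening in m.
Only numpy, scipy, OpenCV 4.12 (cv2) and the standard library are available. Lean on these libraries where they do the work, as an engineer would, in place of code of your own. Each camera call takes 0.05 s, during which the arm holds its last target.

## Working session

There is one attempt and no reset: what is moved stays moved. The work goes in short steps, Python scripts to look and compute and a shell command to move; the robot and the scene stay as the last step left them, time stands still between calls to the robot, and variables do not carry over. Pictures are saved under pics/ and viewed, and the job is handed in when it is done.

```bash
mkdir -p pics; ls
python3 - <<'E'
from bench import *
import cv2
s=read_state(); print(s)
for n in ["side","top","wrist"]:
    print(n,get_calibration(n)); cv2.imwrite(f"pics/{n}0.png",camera(n)[:,:,::-1])
E
```

```text
pics
{'time': 0.0, 'joint_positions': array([ 1.25238921,  0.33287036, -0.06471518,  1.46097203,  0.02155156,
        1.3498958 , -0.08848286]), 'joint_vel': array([ 0.00063987,  0.0006612 ,  0.00036434, -0.00076696,  0.00065642,
        0.00016378, -0.00077189]), 'joint_torque': array([ 1.57091337e-03, -6.23238444e+01,  2.53707025e-02, -3.89887404e+01,
       -6.12074230e-02,  4.00154956e-02,  1.68704983e-04]), 'ee_pos': array([ 0.18209564, -0.59746365,  0.22174025]), 'eef_rot': array([-0.6993029 , -0.10472469,  0.69946576, -0.10371042]), 'ft_force': array([0.79607293, 0.04440033, 0.93267354]), 'torque': array([-0.02994511, -0.02098131, -0.00597993]), 'width': 0.08685344851911735}
side {'fx': 369.16338800145206, 'fy': 369.16338800145206, 'cx': 317.40824874037946, 'cy': 205.90835837893786, 'k1': -0.05569484775527843, 'xyz': array([ 0.30114113, -0.52396331,  0.68032784]), 'attitude': array([ 0.37949565, -0.0870439 , -0.19547005,  0.90010992])}
top {'fx': 431.25838588996754, 'fy': 431.25838588996754, 'cx': 322.4887274294797, 'cy': 196.85379775940854, 'k1': -0.11433193968838105, 'xyz': array([0.41780945, 0.01320432, 1.13639373]), 'attitude': array([-0.04274721,  0.05100653,  0.71028313, -0.70076307])}
wrist {'fx': 357.80363368152734, 'fy': 357.80363368152734, 'cx': 319.32971406961224, 'cy': 200.90971237633542, 'k1': -0.007637030575671376, 'xyz': array([ 0.25746205, -0.57523168,  0.38578539]), 'attitude': array([-0.11488994,  0.08613625, -0.58917883,  0.79514096])}
```

View pics/side0.png

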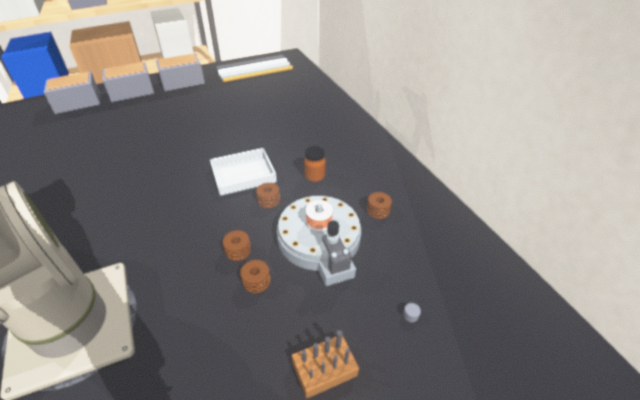

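View pics/top0.png

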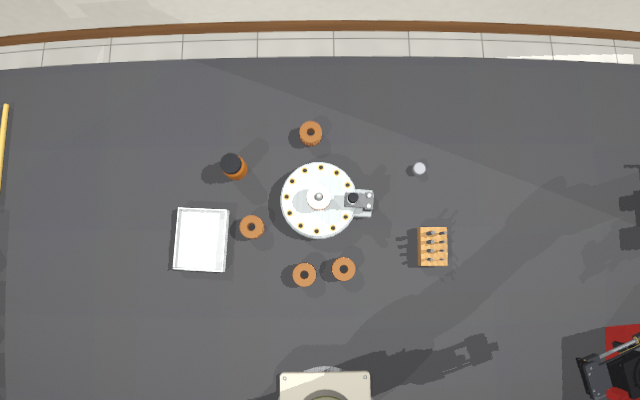

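View pics/wrist0.png

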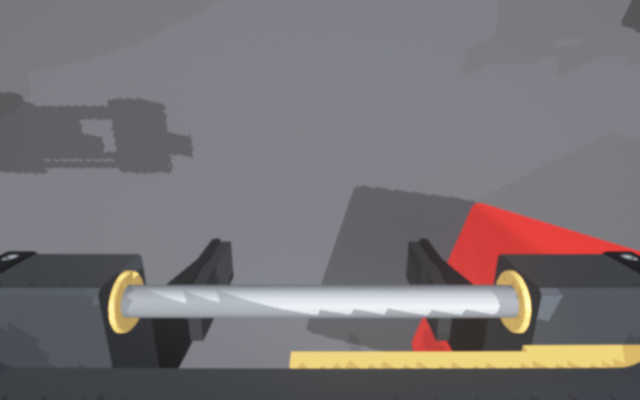

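The side view shows the fixture at about (319,228), the knob at (333,228), the tray at (243,172) and the jar at (315,163). The top view shows the spindle tip at (319,197), the knob at (352,198), the tray at (201,240) and the drill stand at (433,247). The loose brown rings are decoys. The wrist view shows only bare bench. Next I'll take measurements.

```bash
cat > h.py <<'E'
import numpy as np, cv2
from scipy.spatial.transform import Rotation as R
def ray(c,u,v):
    K=np.array([[c['fx'],0,c['cx']],[0,c['fy'],c['cy']],[0,0,1]])
    p=cv2.undistortPoints(np.array([[[u,v]]],float),K,np.array([c['k1'],0,0,0,0.]))[0,0]
    d=R.from_quat(c['attitude']).apply([p[0],-p[1],-1]); return np.array(c['xyz']),d/np.linalg.norm(d)
def onz(c,u,v,z):
    o,d=ray(c,u,v); return o+d*(z-o[2])/d[2]
def proj(c,P):
    q=R.from_quat(c['attitude']).inv().apply(np.array(P)-c['xyz'])
    x=q[0]/-q[2]; y=-q[1]/-q[2]; f=1+c['k1']*(x*x+y*y)
    return np.array([c['fx']*x*f+c['cx'],c['fy']*y*f+c['cy']])
def tri(c1,p1,c2,p2):
    o1,d1=ray(c1,*p1);o2,d2=ray(c2,*p2)
    s=np.linalg.lstsq(np.c_[d1,-d2],o2-o1,rcond=None)[0]
    a,b=o1+s[0]*d1,o2+s[1]*d2; return (a+b)/2,np.linalg.norm(a-b)
E
python3 - <<'E'
import cv2
for n,x0,y0,w,h,k in [("top",150,110,240,170,3.3),("side",190,130,220,165,3.6)]:
    im=cv2.imread(f"pics/{n}0.png")[y0:y0+h,x0:x0+w]
    cv2.imwrite(f"pics/{n}0z.png",cv2.resize(im,None,fx=k,fy=k,interpolation=cv2.INTER_CUBIC))
E
python3 - <<'E'
from bench import *; from h import *
c=get_calibration("top"); im=cv2.imread("pics/top0.png"); hsv=cv2.cvtColor(im,cv2.COLOR_BGR2HSV)
# brass holes
roi=np.zeros(im.shape[:2],np.uint8); cv2.circle(roi,(319,200),40,255,-1)
m=cv2.inRange(hsv,(8,90,40),(35,255,255))&roi
n,l,st,ce=cv2.connectedComponentsWithStats(m)
P=[]
for i in range(1,n):
    if 2<=st[i,4]<40: P.append(onz(c,*ce[i],.05)[:2]); print(ce[i],st[i,4],P[-1])
P=np.array(P); A=np.c_[2*P,np.ones(len(P))]; s=np.linalg.lstsq(A,(P**2).sum(1),rcond=None)[0]
print("circle",s[:2],np.sqrt(s[2]+s[0]**2+s[1]**2))
# tray
m=cv2.inRange(im,(170,170,170),(255,255,255)); m[:, :150]=0; m[:,245:]=0; m[:190]=0;m[290:]=0
pts=cv2.findNonZero(m); r=cv2.minAreaRect(pts); b=cv2.boxPoints(r); print("tray",r,b)
for z in (0,.03):
    W=np.array([onz(c,*q,z)[:2] for q in b]); print(z,W.mean(0),np.linalg.norm(np.diff(W,axis=0),axis=1),W)
print("spindle",onz(c,319,197,.113),"knob",onz(c,352.5,198,.13))
print("jar",onz(c,232,162,.085),"stand",onz(c,433,247,.035),"puck",onz(c,419,169,.022))
E
```

```text
[320.5 167. ] 18 [0.64008974 0.0034576 ]
[304.14285714 170.07142857] 14 [0.63258421 0.04549394]
[336.30769231 172.38461538] 13 [ 0.62554514 -0.03686729]
[291.85714286 180.92857143] 14 [0.60475918 0.07710422]
[347.25 184.75] 16 [ 0.59310436 -0.06423021]
[286.26666667 196.4       ] 15 [0.56506711 0.09149986]
[289.28571429 212.92857143] 14 [0.52278939 0.08400479]
[345.42105263 216.42105263] 19 [ 0.51206327 -0.05783772]
[298.57142857 225.14285714] 7 [0.49157847 0.06074803]
[302.         225.66666667] 6 [0.49014733 0.05211866]
[332.53846154 227.46153846] 13 [ 0.48459574 -0.02476739]
[316.         230.83333333] 12 [0.4766728  0.01700667]
circle [0.55838047 0.01003091] 0.08194420102335909
tray ((200.52899169921875, 239.05027770996094), (52.76127243041992, 63.25558853149414), 3.6913859844207764) [[172.16682 268.914  ]
 [176.23936 205.78966]
 [228.89116 209.18655]
 [224.81862 272.3109 ]]
0 [0.46152939 0.32343193] [0.1676055  0.14319827 0.16624209] [[0.38280647 0.39785377]
 [0.55026176 0.39075937]
 [0.53951873 0.24796465]
 [0.37353059 0.25714991]]
0.03 [0.46037521 0.31524213] [0.16318083 0.13941793 0.16185341] [[0.38373052 0.38769929]
 [0.54676511 0.38079218]
 [0.53630569 0.24176715]
 [0.37469952 0.25070992]]
spindle [0.55407746 0.00860589 0.113     ] knob [ 0.54842782 -0.0702237   0.13      ]
jar [0.64868776 0.2244667  0.085     ] stand [ 0.43121477 -0.28264392  0.035     ] puck [ 0.63774105 -0.25801452  0.022     ]
```

View pics/top0z.png

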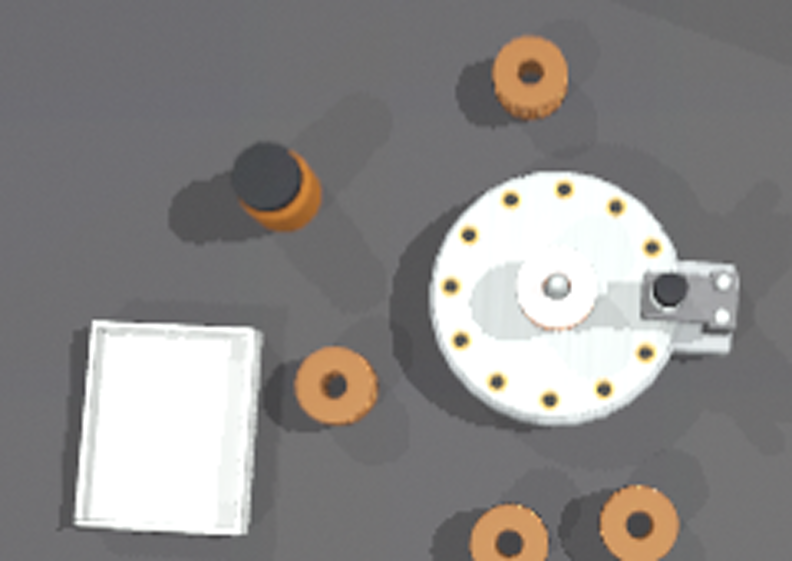

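View pics/side0z.png

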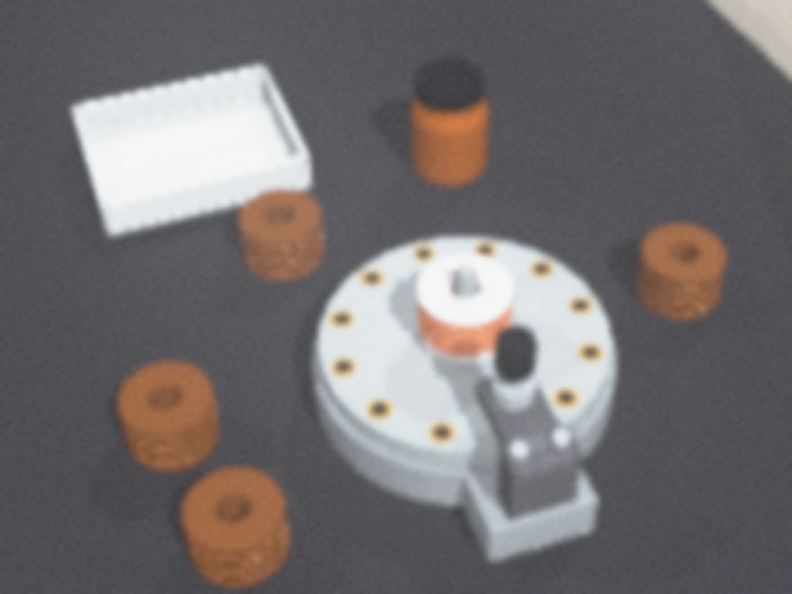

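Run:
```python
from bench import *; from h import *
s=read_state(); r=R.from_quat(s['eef_rot']).as_matrix(); print(r.round(3)); print(s['ee_pos'])
ct=get_calibration("top"); cs=get_calibration("side")
def cheek(n,c,box):
    im=cv2.imread(f"pics/{n}0.png"); 
    return im
T=lambda u,v:(u/3.3+150-.35,v/3.3+110-.35); S=lambda u,v:(u/3.6+190-.36,v/3.6+130-.36)
print("tip",tri(ct,T(557,285),cs,S(466,268)))
print("knobtop",tri(ct,T(669,289),cs,S(516,337)))
print("tip z113",onz(ct,*T(557,285),.113),onz(cs,*S(466,268),.113))
print("knobtop z130",onz(ct,*T(669,289),.13),onz(cs,*S(516,337),.13))
print("cheek z95",onz(ct,*T(557,288),.095),onz(cs,*S(465,285),.095))
# side tray rim corners
for q in [(72,104),(266,66),(311,160),(108,235)]: print(onz(cs,*S(*q),.03 if q[1]<150 or 1 else 0))
for q in [(92,321),(261,328),(248,534),(76,526)]: print("t",onz(ct,*T(*q),.03))
# tray from holes fit: side
im=cv2.imread("pics/side0.png"); hsv=cv2.cvtColor(im,cv2.COLOR_BGR2HSV)
P=np.array([onz(cs,*S(*q),.05)[:2] for q in [(342,318),(344,367),(379,409),(442,432),(566,398),(591,352),(580,305),(541,269),(485,249),(424,253),(372,278)]])
A=np.c_[2*P,np.ones(len(P))]; k=np.linalg.lstsq(A,(P**2).sum(1),rcond=None)[0]
print("side circle",k[:2],np.sqrt(k[2]+k[0]**2+k[1]**2))
```

```text
[[-0.     0.291 -0.957]
 [ 0.001 -0.957 -0.291]
 [-1.    -0.001  0.   ]]
[ 0.18208654 -0.59759898  0.22195422]
tip (array([0.5564542 , 0.01000492, 0.1111269 ]), np.float64(0.0005777335840347678))
knobtop (array([ 0.55023558, -0.06998673,  0.12935669]), np.float64(0.000253973457051539))
tip z113 [0.55647731 0.00992055 0.113     ] [0.55532646 0.008303   0.113     ]
knobtop z130 [ 0.5502718  -0.06997695  0.13      ] [ 0.5498179  -0.07049069  0.13      ]
cheek z95 [0.5566816  0.00989176 0.095     ] [0.55634721 0.01150055 0.095     ]
[0.38178433 0.39136662 0.03      ]
[0.54241084 0.37653767 0.03      ]
[0.53411283 0.24402752 0.03      ]
[0.37029441 0.22395779 0.03      ]
t [0.54375432 0.37726434 0.03      ]
t [0.5366812  0.24216408 0.03      ]
t [0.37683157 0.25076773 0.03      ]
t [0.3833983  0.38634124 0.03      ]
side circle [0.55640628 0.01076715] 0.08217509713495164
```

Both views agree: spindle (0.5565, 0.010), knob (0.550, -0.071), tray centre (0.460, 0.314). The hole circle radius comes out at 82 mm, as it should. I'll travel above the spindle with the jaws turning across the plunger direction.

```bash
python3 -m inch '[[[0.15,0.25,0.1,0,0,0.01,0],[0.4,0.65,0.25,0,0,0.025,0],[0.624,1,0.25,0,0,0.038,0],[0.624,1,0.25,0,0,0.038,0]]]' 
python3 -m inch '[[[0.2,0.3,0,0,0,0.012,0],[0.4,0.65,0,0,0,0.025,0],[0.624,1,0,0,0,0.038,0],[0.624,1,0,0,0,0.038,0]]]'
```

```text
time: 0.55
ee_pos: [0.2615, -0.4734, 0.2536]
eef_rot: [0.682, 0.19, -0.68, 0.19]
ft_force: [-0.1, 0.5, 0.4]
width: 0.0867
time: 0.95
ee_pos: [0.3361, -0.3522, 0.2529]
eef_rot: [0.654, 0.271, -0.653, 0.27]
ft_force: [0.1, -0.8, 0.8]
width: 0.0866
```

```bash
python3 -m inch '[[[0.2,0.3,0,0,0,0.012,0],[0.4,0.65,0,0,0,0.025,0],[0.624,1,0,0,0,0.038,0],[0.624,1,0,0,0,0.038,0]]]'
python3 -m inch '[[[0.2,0.3,0,0,0,0.012,0],[0.4,0.65,0,0,0,0.025,0],[0.624,1,0,0,0,0.038,0],[0.624,1,0,0,0,0.038,0]]]'
python3 -m inch '[[[0.2,0.3,0,0,0,0.012,0],[0.4,0.65,0,0,0,0.025,0],[0.6,1,0,0,0,0.038,0],[0.6,1,0,0,0,0.038,0],[0.6,1,0,0,0,0.038,0]]]'
python3 - <<'E'
from bench import *; from h import *
s=read_state(); r=R.from_quat(s['eef_rot']).as_matrix(); print(r.round(4)); p=s['ee_pos']; print(p)
c=get_calibration("wrist"); im=camera("wrist"); cv2.imwrite("pics/w1.png",im[:,:,::-1])
print(((np.array([.5565,.010,.25])-p)/.12).round(3), "jaw deg",np.degrees(np.arctan2(r[1,1],r[0,1])), proj(c,[.5565,.01,.113]),proj(c,[.55,-.071,.13]))
E
```

```text
time: 1.35
ee_pos: [0.4102, -0.2317, 0.2528]
eef_rot: [0.617, 0.347, -0.616, 0.346]
ft_force: [-0.1, -0.5, 0.2]
width: 0.0871
time: 1.75
ee_pos: [0.4842, -0.1112, 0.2527]
eef_rot: [0.572, 0.418, -0.57, 0.417]
ft_force: [-0.1, -0.2, -0.3]
width: 0.0871
time: 2.25
ee_pos: [0.5538, 0.0028, 0.252]
eef_rot: [-0.519, -0.48, 0.52, -0.479]
ft_force: [0.3, -0.9, -0.1]
width: 0.0872
[[-1.000e-03  9.968e-01 -7.970e-02]
 [ 6.000e-04 -7.970e-02 -9.968e-01]
 [-1.000e+00 -1.100e-03 -5.000e-04]]
[0.55377132 0.00279066 0.25199507]
[ 0.023  0.06  -0.017] jaw deg -4.573157778578604 [321.31920067 179.71461961] [321.30820547 273.44600837]
```

View pics/w1.png

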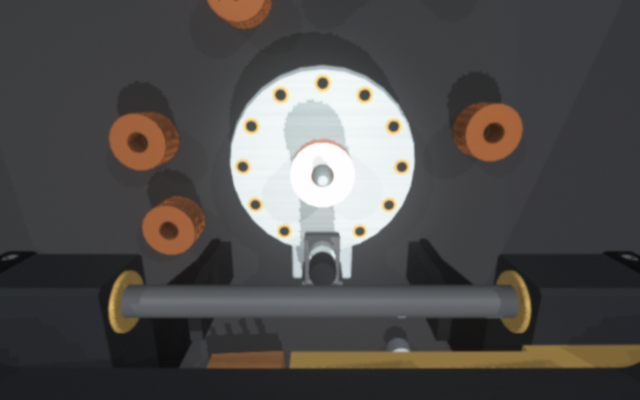

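The wrist view shows the spindle tip at (322,179) against a predicted (321,180), and the knob at (322,265), in line as intended. Now I'll descend to a TCP height of about 0.062.

```bash
python3 -m inch '[[[0.023,0.06,-0.2,0,0,0,0],[0.023,0.06,-0.45,0,0,0,0],[0.023,0.06,-0.7,0,0,0,0],[0.023,0.06,-0.9,0,0,0,0],[0.023,0.06,-1,0,0,0,0],[0.023,0.06,-1,0,0,0,0]]]'
python3 -m inch '[[[0,0,-0.1,0,0,0,0],[0,0,-0.25,0,0,0,0],[0,0,-0.4,0,0,0,0],[0,0,-0.5,0,0,0,0],[0,0,-0.57,0,0,0,0],[0,0,-0.58,0,0,0,0],[0,0,-0.58,0,0,0,0]]]'
python3 - <<'E'
from bench import *; from h import *
print(read_state()['ee_pos'])
for n in("wrist","side"): cv2.imwrite(f"pics/{n}2.png",camera(n)[:,:,::-1])
a=cv2.imread("pics/side2.png")[130:295,190:410]; cv2.imwrite("pics/side2z.png",cv2.resize(a,None,fx=3.6,fy=3.6))
E
```

```text
time: 2.9
ee_pos: [0.5555, 0.0077, 0.1314]
eef_rot: [-0.52, -0.479, 0.521, -0.478]
ft_force: [-0.2, -0.0, -0.2]
width: 0.087
time: 3.6
ee_pos: [0.5568, 0.0094, 0.0634]
eef_rot: [0.52, 0.479, -0.52, 0.479]
ft_force: [-0.0, 0.4, -0.2]
width: 0.0869
[0.55682527 0.00936742 0.06340638]
```

View pics/side2z.png

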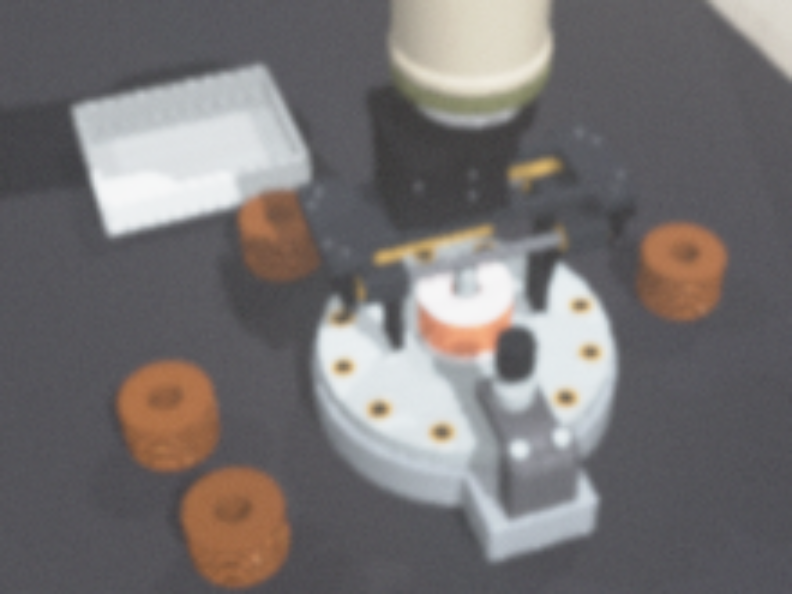

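View pics/wrist2.png

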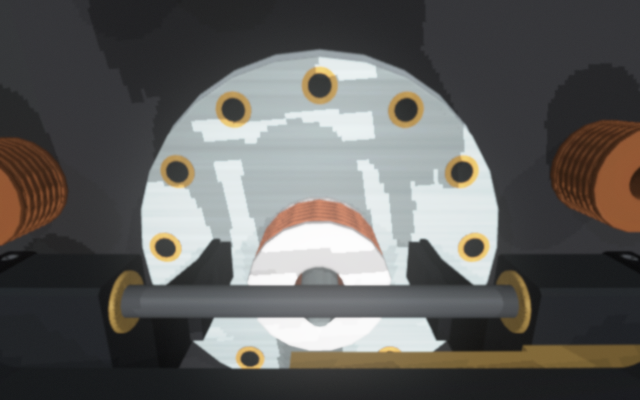

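The coil sits at (320,285) in the wrist view, midway between the fingers. Side view (zoomed): fingers at (395,320) and (540,280) straddle the coil. Closing now.

```bash
python3 -m inch '[[[0,0,0,0,0,0,0.2],[0,0,0,0,0,0,0.3],[0,0,0,0,0,0,0.4],[0,0,0,0,0,0,1],[0,0,0,0,0,0,1],[0,0,0,0,0,0,1],[0,0,0,0,0,0,1]]]' 30
python3 -m inch '[[[0,0,0.03,0,0,0,1],[0,0,0.06,0,0,0,1],[0,0,0.1,0,0,0,1],[0,0,0.13,0,0,0,1],[0,0,0.16,0,0,0,1],[0,0,0.16,0,0,0,1]]]'
```

```text
time: 4.4
ee_pos: [0.5566, 0.0093, 0.063]
eef_rot: [0.52, 0.479, -0.52, 0.479]
ft_force: [0.3, -0.8, 1.6]
width: 0.0597
time: 5.0
ee_pos: [0.5569, 0.0093, 0.0828]
eef_rot: [0.52, 0.479, -0.52, 0.48]
ft_force: [1.1, 0.1, -3.0]
width: 0.06
```

```bash
python3 -m inch '[[[0,0,0.06,0,0,0,1],[0,0,0.15,0,0,0,1],[0,0,0.25,0,0,0,1],[0,0,0.35,0,0,0,1],[0,0,0.45,0,0,0,1],[0,0,0.55,0,0,0,1],[0,0,0.65,0,0,0,1],[0,0,0.7,0,0,0,1],[0,0,0.7,0,0,0,1]]]'
python3 - <<'E'
from bench import *; from h import *
s=read_state();print(s['ee_pos'],s['ft_force'],s['width'])
for n in("wrist","side"): cv2.imwrite(f"pics/{n}3.png",camera(n)[:,:,::-1])
a=cv2.imread("pics/side3.png")[100:295,150:410]; cv2.imwrite("pics/side3z.png",cv2.resize(a,None,fx=3,fy=3))
E
```

```text
time: 5.9
ee_pos: [0.557, 0.0094, 0.1672]
eef_rot: [0.52, 0.479, -0.52, 0.48]
ft_force: [0.2, -0.4, -2.6]
width: 0.0595
[0.55700431 0.00936822 0.16720605] [ 0.24740929 -0.35034747 -2.56311713] 0.05950303966209104
```

View pics/side3z.png

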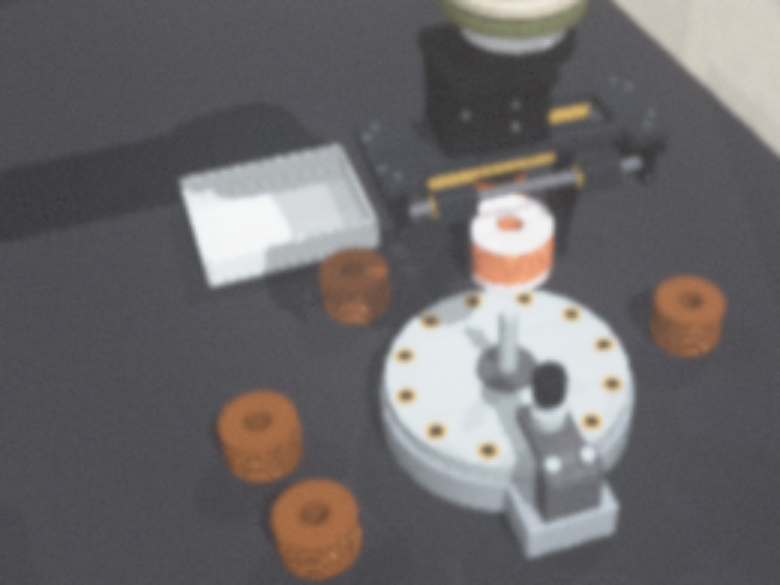

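View pics/wrist3.png

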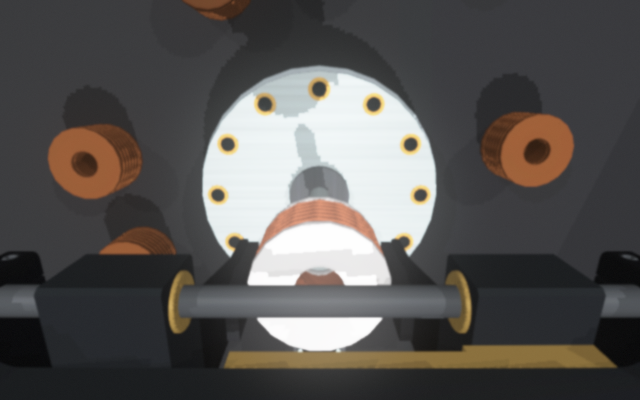

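The coil is held level and clear of the spindle tip (side zoom: coil at (512,240), spindle tip at (508,318)). Moving it over the tray.

```bash
python3 -m inch '[[[-0.03,0.1,0,0,0,0,1],[-0.09,0.3,0,0,0,0,1],[-0.16,0.5,0,0,0,0,1],[-0.22,0.7,0,0,0,0,1],[-0.27,0.85,0,0,0,0,1]]]'
python3 -m inch '[[[-0.06,0.2,0,0,0,0,1],[-0.13,0.42,0,0,0,0,1],[-0.2,0.64,0,0,0,0,1],[-0.27,0.85,0,0,0,0,1]]]'
python3 -m inch '[[[-0.06,0.2,0,0,0,0,1],[-0.13,0.42,0,0,0,0,1],[-0.2,0.64,0,0,0,0,1],[-0.25,0.8,0,0,0,0,1],[-0.27,0.84,0,0,0,0,1],[-0.27,0.84,0,0,0,0,1],[-0.27,0.84,0,0,0,0,1]]]'
python3 - <<'E'
from bench import *; from h import *
s=read_state();print(s['ee_pos'],s['ft_force'],s['width'])
c=get_calibration("wrist")
for n in("wrist",): cv2.imwrite(f"pics/{n}4.png",camera(n)[:,:,::-1])
for q in [(.5437,.3773),(.5367,.2422),(.3768,.2508),(.3834,.3863)]: print(proj(c,[*q,.03]).round())
E
```

```text
time: 6.5
ee_pos: [0.5227, 0.114, 0.1657]
eef_rot: [-0.519, -0.48, 0.519, -0.479]
ft_force: [-0.8, -0.5, -2.5]
width: 0.0596
time: 6.9
ee_pos: [0.4903, 0.2153, 0.1657]
eef_rot: [-0.519, -0.48, 0.52, -0.479]
ft_force: [0.6, 0.0, -3.3]
width: 0.0595
time: 7.6
ee_pos: [0.4595, 0.3132, 0.1659]
eef_rot: [-0.52, -0.479, 0.52, -0.479]
ft_force: [0.3, -0.8, -2.4]
width: 0.0599
[0.45949236 0.31319011 0.16586284] [ 0.28304087 -0.82547281 -2.44472109] 0.05993242426640193
[416. 104.]
[409. 257.]
[235. 261.]
[218. 109.]
```

View pics/wrist4.png

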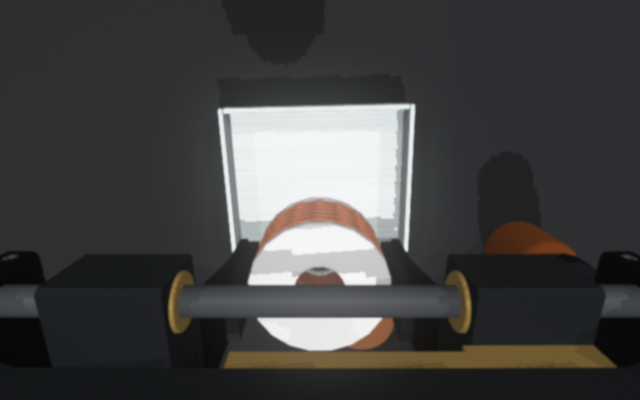

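The wrist view shows the tray rim corners at (220,108) and (413,105), matching the prediction. Lowering the coil, slowly near the floor.

```bash
python3 -m inch '[[[0,0,-0.1,0,0,0,1],[0,0,-0.25,0,0,0,1],[0,0,-0.4,0,0,0,1],[0,0,-0.55,0,0,0,1],[0,0,-0.7,0,0,0,1],[0,0,-0.85,0,0,0,1],[0,0,-1,0,0,0,1],[0,0,-1,0,0,0,1]]]'
python3 -m inch '[[[0,0,-0.04,0,0,0,1],[0,0,-0.08,0,0,0,1],[0,0,-0.12,0,0,0,1],[0,0,-0.16,0,0,0,1],[0,0,-0.19,0,0,0,1],[0,0,-0.21,0,0,0,1],[0,0,-0.21,0,0,0,1]]]'
python3 - <<'E'
from bench import *
s=read_state();print(s['ee_pos'],s['ft_force'],s['width'])
E
```

```text
time: 8.45
ee_pos: [0.4581, 0.3121, 0.0432]
eef_rot: [-0.519, -0.479, 0.522, -0.479]
ft_force: [-1.2, -0.4, -2.8]
width: 0.0592
time: 9.15
ee_pos: [0.4591, 0.3141, 0.0207]
eef_rot: [-0.52, -0.479, 0.52, -0.479]
ft_force: [-0.5, 0.4, -2.8]
width: 0.0599
[0.45914463 0.31405316 0.02067967] [-0.49425702  0.41600498 -2.78165987] 0.059853483324542864
```

8 mm to go. I'll take 6 mm, then step while watching the force.

```bash
python3 -m inch '[[[0,0,-0.02,0,0,0,1],[0,0,-0.03,0,0,0,1],[0,0,-0.04,0,0,0,1],[0,0,-0.05,0,0,0,1],[0,0,-0.05,0,0,0,1]]]'
python3 -m inch '[[[0,0,-0.006,0,0,0,1],[0,0,-0.012,0,0,0,1],[0,0,-0.012,0,0,0,1]]]'
```

```text
time: 9.65
ee_pos: [0.4592, 0.3141, 0.0148]
eef_rot: [-0.52, -0.479, 0.52, -0.479]
ft_force: [-1.6, -0.0, -2.2]
width: 0.0598
time: 9.95
ee_pos: [0.4593, 0.3141, 0.0135]
eef_rot: [-0.52, -0.479, 0.52, -0.479]
ft_force: [-0.1, 0.9, -2.0]
width: 0.0593
```

```bash
python3 -m inch '[[[0,0,-0.006,0,0,0,1],[0,0,-0.01,0,0,0,1],[0,0,-0.01,0,0,0,1]]]'
```

```text
time: 10.25
ee_pos: [0.4592, 0.3141, 0.0122]
eef_rot: [-0.52, -0.479, 0.52, -0.479]
ft_force: [0.5, -0.1, -2.5]
width: 0.0596
```

```bash
python3 -m inch '[[[0,0,-0.005,0,0,0,1],[0,0,-0.008,0,0,0,1],[0,0,-0.008,0,0,0,1]]]'
```

```text
time: 10.55
ee_pos: [0.4594, 0.3142, 0.012]
eef_rot: [0.52, 0.479, -0.52, 0.479]
ft_force: [-3.1, -2.2, 5.7]
width: 0.0596
```

Contact with the tray floor: the force rose from -2.5 to +5.7 N and the height matches 0.012. Releasing.

```bash
python3 -m inch '[[[0,0,0,0,0,0,0.25],[0,0,0,0,0,0,0.2],[0,0,0,0,0,0,0.1],[0,0,0,0,0,0,0],[0,0,0,0,0,0,0],[0,0,0,0,0,0,0]]]'
python3 -m inch '[[[0,0,0.08,0,0,0,0],[0,0,0.2,0,0,0,0],[0,0,0.4,0,0,0,0],[0,0,0.6,0,0,0,0],[0,0,0.8,0,0,0,0],[0,0,1,0,0,0,0]]]'
python3 -m inch '[[[0.03,-0.1,0.15,0,0,0,0],[0.09,-0.3,0.3,0,0,0,0],[0.15,-0.5,0.45,0,0,0,0],[0.2,-0.7,0.6,0,0,0,0],[0.25,-0.9,0.7,0,0,0,0]]]'
python3 - <<'E'
from bench import *; from h import *
s=read_state();print(s['ee_pos'],s['ft_force'],s['width'])
for n in("side","top"): cv2.imwrite(f"pics/{n}5.png",camera(n)[:,:,::-1])
a=cv2.imread("pics/side5.png")[100:295,150:410]; a=cv2.resize(a,None,fx=3,fy=3); cv2.imwrite("pics/side5z.png",a)
E
```

```text
time: 11.15
ee_pos: [0.4593, 0.3142, 0.0114]
eef_rot: [0.52, 0.479, -0.52, 0.479]
ft_force: [-0.8, -0.4, 0.1]
width: 0.0858
time: 11.75
ee_pos: [0.4593, 0.3144, 0.1338]
eef_rot: [0.52, 0.479, -0.519, 0.48]
ft_force: [0.4, 0.3, 0.2]
width: 0.0873
time: 12.25
ee_pos: [0.4896, 0.2057, 0.2181]
eef_rot: [0.521, 0.479, -0.519, 0.48]
ft_force: [1.0, 0.6, -0.5]
width: 0.0871
[0.48963646 0.2057351  0.21806634] [ 0.95202491  0.62204912 -0.46331936] 0.0870986623356071
```

View pics/side5z.png

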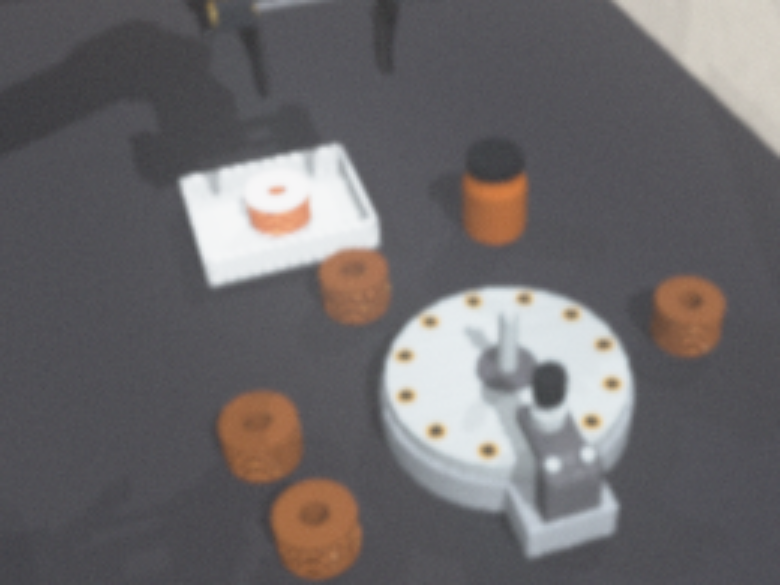

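View pics/top5.png

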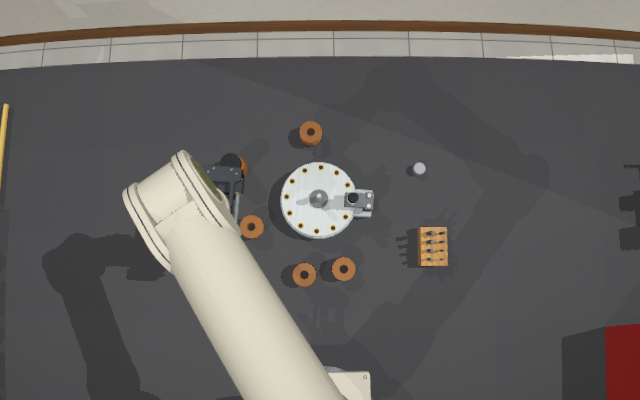

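The coil sits flat near the tray's centre (side zoom (278,203)). The jar and decoys are unmoved, and the top view shows the stand and puck unchanged. Heading for the knob.

```bash
python3 -m inch '[[[0.04,-0.2,0,0,0,0,0],[0.09,-0.4,0,0,0,0,0],[0.13,-0.6,0,0,0,0,0],[0.17,-0.77,0,0,0,0,0]]]'
python3 -m inch '[[[0.04,-0.2,0,0,0,0,0],[0.09,-0.4,0,0,0,0,0],[0.13,-0.6,0,0,0,0,0],[0.17,-0.77,0,0,0,0,0]]]'
python3 -m inch '[[[0.04,-0.2,0,0,0,0,0],[0.09,-0.4,0,0,0,0,0],[0.13,-0.6,0,0,0,0,0],[0.16,-0.75,0,0,0,0,0],[0.16,-0.77,0,0,0,0,0],[0.16,-0.77,0,0,0,0,0]]]'
python3 - <<'E'
from bench import *; from h import *
s=read_state();p=s['ee_pos'];print(p,((np.array([.550,-.071,.101])-p)/.12).round(3))
c=get_calibration("wrist");print(proj(c,[.55,-.071,.13]),proj(c,[.5565,.01,.113]))
cv2.imwrite("pics/wrist6.png",camera("wrist")[:,:,::-1])
E
```

```text
time: 12.75
ee_pos: [0.5096, 0.1133, 0.2161]
eef_rot: [0.52, 0.479, -0.52, 0.48]
ft_force: [0.8, -0.2, -0.7]
width: 0.0871
time: 13.15
ee_pos: [0.5301, 0.0209, 0.2161]
eef_rot: [0.52, 0.479, -0.52, 0.48]
ft_force: [0.7, -0.4, -1.0]
width: 0.0869
time: 13.75
ee_pos: [0.5492, -0.0703, 0.2155]
eef_rot: [0.52, 0.479, -0.52, 0.479]
ft_force: [-0.6, -0.0, -0.2]
width: 0.0869
[ 0.54922748 -0.07027129  0.21554199] [ 0.006 -0.006 -0.955]
[319.74491967 207.10588413] [319.55340013  91.16591645]
```

View pics/wrist6.png

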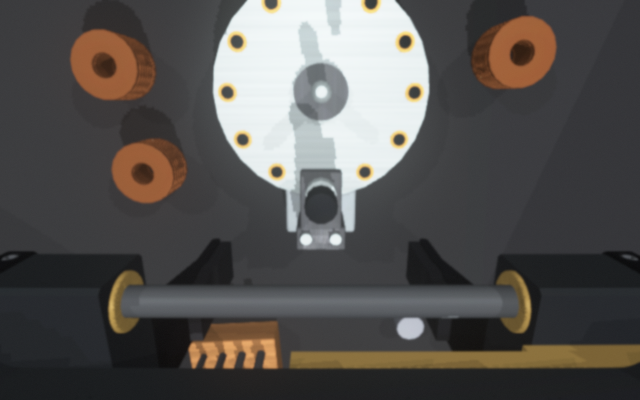

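The knob top is at (321,207) against a predicted (320,207). Descending to TCP 0.101 and gripping.

```bash
python3 -m inch '[[[0.01,0,-0.1,0,0,0,0],[0.01,0,-0.3,0,0,0,0],[0.01,0,-0.5,0,0,0,0],[0.01,0,-0.7,0,0,0,0],[0.01,0,-0.85,0,0,0,0],[0.01,0,-0.94,0,0,0,0],[0.01,0,-0.95,0,0,0,0],[0.01,0,-0.95,0,0,0,0]]]'
python3 - <<'E'
from bench import *; from h import *
s=read_state();p=s['ee_pos'];print(p,s['ft_force'])
cv2.imwrite("pics/side7.png",camera("side")[:,:,::-1])
cv2.imwrite("pics/wrist7.png",camera("wrist")[:,:,::-1])
a=cv2.imread("pics/side7.png")[150:300,260:420]; a=cv2.resize(a,None,fx=4,fy=4); cv2.imwrite("pics/side7z.png",a)
E
```

```text
time: 14.6
ee_pos: [0.5507, -0.0706, 0.1016]
eef_rot: [0.52, 0.479, -0.52, 0.48]
ft_force: [-0.9, 0.4, 0.3]
width: 0.0867
[ 0.55068825 -0.07055355  0.10163939] [-0.94128757  0.3588483   0.29877375]
```

View pics/side7z.png

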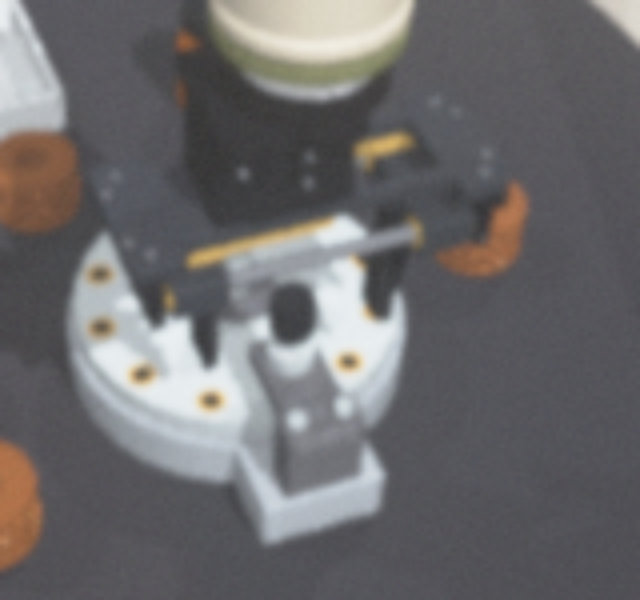

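View pics/wrist7.png

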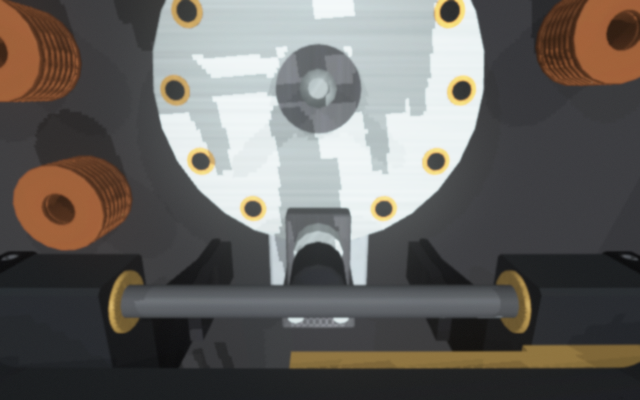

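The knob is centred between the fingers (wrist (319,265), jaws 232 to 408). Closing with 45 N.

```bash
python3 -m inch '[[[0,0,0,0,0,0,0.3],[0,0,0,0,0,0,0.5],[0,0,0,0,0,0,0.65],[0,0,0,0,0,0,0.8],[0,0,0,0,0,0,1],[0,0,0,0,0,0,1],[0,0,0,0,0,0,1],[0,0,0,0,0,0,1]]]' 45
python3 -m inch '[[[0,0,0.01,0,0,0,1],[0,0,0.02,0,0,0,1],[0,0,0.04,0,0,0,1],[0,0,0.04,0,0,0,1]]]'
```

```text
time: 15.5
ee_pos: [0.5505, -0.0711, 0.1014]
eef_rot: [0.52, 0.479, -0.52, 0.479]
ft_force: [1.1, 0.5, 0.1]
width: 0.0309
time: 15.9
ee_pos: [0.5503, -0.0711, 0.1061]
eef_rot: [-0.52, -0.479, 0.52, -0.479]
ft_force: [0.1, 0.6, -5.5]
width: 0.0238
```

```bash
python3 -m inch '[[[0,0,0,0,0,0,1],[0,0,0,0,0,0,1],[0,0,0,0,0,0,1]]]'
python3 -m inch '[[[0,0,0.01,0,0,0,1],[0,0,0.025,0,0,0,1],[0,0,0.04,0,0,0,1],[0,0,0.05,0,0,0,1],[0,0,0.05,0,0,0,1]]]'
```

```text
time: 16.2
ee_pos: [0.5503, -0.071, 0.106]
eef_rot: [-0.52, -0.479, 0.52, -0.479]
ft_force: [1.7, 0.8, -6.5]
width: 0.0238
time: 16.7
ee_pos: [0.5503, -0.0711, 0.1122]
eef_rot: [-0.52, -0.479, 0.52, -0.479]
ft_force: [0.1, -0.1, -8.0]
width: 0.0243
```

The force follows the spring law (6.5 N at 5 mm, 8 N at 11 mm), so there is no slip. Continuing.

```bash
python3 -m inch '[[[0,0,0.01,0,0,0,1],[0,0,0.025,0,0,0,1],[0,0,0.04,0,0,0,1],[0,0,0.055,0,0,0,1],[0,0,0.055,0,0,0,1]]]'
python3 -m inch '[[[0,0,0.007,0,0,0,1],[0,0,0.014,0,0,0,1],[0,0,0.02,0,0,0,1],[0,0,0.02,0,0,0,1]]]'
```

```text
time: 17.2
ee_pos: [0.5503, -0.0711, 0.1188]
eef_rot: [-0.52, -0.479, 0.52, -0.479]
ft_force: [-0.5, -0.4, -10.2]
width: 0.0237
time: 17.6
ee_pos: [0.5503, -0.071, 0.1211]
eef_rot: [-0.52, -0.479, 0.52, -0.479]
ft_force: [-0.4, 0.1, -10.4]
width: 0.024
```

```bash
python3 -m inch '[[[0,0,0.005,0,0,0,1],[0,0,0.008,0,0,0,1],[0,0,0.008,0,0,0,1]]]'
```

```text
time: 17.9
ee_pos: [0.5503, -0.0711, 0.1221]
eef_rot: [-0.52, -0.479, 0.52, -0.479]
ft_force: [-0.2, 0.3, -11.4]
width: 0.0239
```

```bash
python3 -m inch '[[[0,0,0.005,0,0,0,1],[0,0,0.008,0,0,0,1],[0,0,0.008,0,0,0,1]]]'
```

```text
time: 18.2
ee_pos: [0.5503, -0.0711, 0.1223]
eef_rot: [-0.52, -0.48, 0.52, -0.479]
ft_force: [2.7, 0.7, -23.3]
width: 0.0241
```

The stop is reached: z stalls at 0.1223 and the force jumps to 23 N. I'll ease the pull slightly, firm up the grip and look.

```bash
python3 -m inch '[[[0,0,-0.002,0,0,0,1],[0,0,-0.003,0,0,0,1],[0,0,-0.003,0,0,0,1],[0,0,-0.003,0,0,0,1],[0,0,-0.003,0,0,0,1],[0,0,-0.003,0,0,0,1]]]' 55
python3 - <<'E'
from bench import *; from h import *
s=read_state();print(s['ee_pos'],s['ft_force'],s['width'],abs(s['joint_vel']).max())
for n in("side","wrist"): cv2.imwrite(f"pics/{n}8.png",camera(n)[:,:,::-1])
a=cv2.imread("pics/side8.png")[130:300,200:420]; a=cv2.resize(a,None,fx=3.5,fy=3.5); cv2.imwrite("pics/side8z.png",a)
E
```

```text
time: 18.8
ee_pos: [0.5503, -0.0711, 0.1224]
eef_rot: [-0.52, -0.479, 0.52, -0.479]
ft_force: [2.9, 0.6, -26.0]
width: 0.0235
[ 0.55027982 -0.07106133  0.12235809] [  2.92783363   0.57785318 -25.98184495] 0.02346918415933712 0.0011829009613228087
```

View pics/side8z.png

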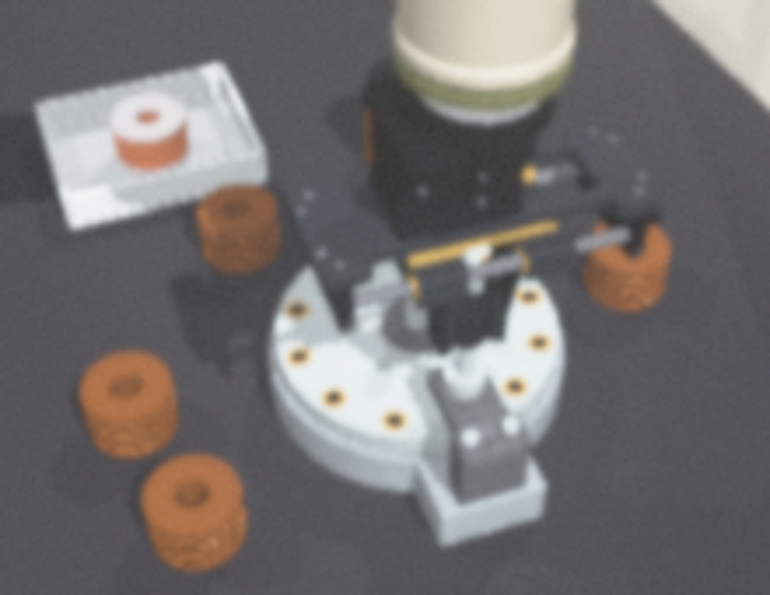

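View pics/wrist8.png

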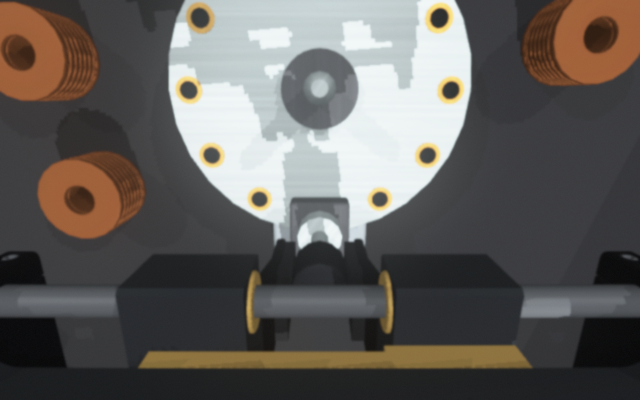

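The knob is gripped and raised (side zoom: bare shaft and barrel at (465,365) below the fingers). The force crept to 26 N, so I'll ease off a little and check that it is steady.

```bash
python3 -m inch '[[[0,0,-0.002,0,0,0,1],[0,0,-0.003,0,0,0,1],[0,0,-0.003,0,0,0,1],[0,0,-0.003,0,0,0,1]]]'
python3 -m inch '[[[0,0,0,0,0,0,1],[0,0,0,0,0,0,1],[0,0,0,0,0,0,1],[0,0,0,0,0,0,1],[0,0,0,0,0,0,1],[0,0,0,0,0,0,1],[0,0,0,0,0,0,1],[0,0,0,0,0,0,1]]]'
```

```text
time: 19.3
ee_pos: [0.5503, -0.0711, 0.1223]
eef_rot: [-0.52, -0.479, 0.52, -0.479]
ft_force: [0.7, 0.2, -22.5]
width: 0.0235
time: 20.1
ee_pos: [0.5503, -0.0711, 0.1223]
eef_rot: [-0.52, -0.479, 0.52, -0.479]
ft_force: [-2.7, -0.8, -21.6]
width: 0.0236
```

Run:
```python
from bench import *; from h import *
im=camera("side")[:,:,::-1]; cv2.imwrite("pics/side9.png",im); a=cv2.imread("pics/side0.png")
for n,(x0,y0,x1,y1) in dict(puck=(395,300,430,325),stand=(285,325,365,395)).items():
    print(n,cv2.phaseCorrelate(cv2.cvtColor(a[y0:y1,x0:x1],6).astype(np.float32),cv2.cvtColor(np.ascontiguousarray(im[y0:y1,x0:x1]),6).astype(np.float32)))
b=cv2.imread("pics/side5.png"); x0,y0,x1,y1=295,140,335,185
print("jar",cv2.phaseCorrelate(cv2.cvtColor(a[y0:y1,x0:x1],6).astype(np.float32),cv2.cvtColor(b[y0:y1,x0:x1],6).astype(np.float32)))
s=read_state(); print(s['ee_pos'],s['ft_force'],s['width'])
close_job()
```

```text
puck ((-0.17564916223684435, 0.4863757786545442), 0.9906953112284342)
stand ((-0.04796973219705336, -0.08310508371398129), 1.0325117102927632)
jar ((0.13082856449925728, 0.5744884590373225), 1.090403962135315)
[ 0.5503228  -0.07106834  0.12232385] [ -0.60803714   1.02435509 -21.14454796] 0.02357191307965837
the job is handed in; nothing more can be done
```

I slid the coil straight up off the spindle and lowered it onto the tray floor until it touched, with about 8 N of contact force. It sits flat and right way up near the tray's centre. I then gripped the plunger knob at 55 N, pulled it up to its stop and handed the job in at about 20 s while still holding it.

**Plunger:** the TCP rose about 21 mm and then stalled. The force followed the spring up to about 11 N and then jumped. It held steady at 21–22 N, which is about 10 N against the stop, with no slip.

**Other objects:** side-camera comparison with the start shows the drill stand within 0.1 pixel, and the puck and jar within about 0.6 pixel. I take those shifts as noise. The jar was compared just after the coil was set down, because the gripper was over the fixture at the end. In the pictures the decoy rings looked unmoved.

**Disagreements:** the gripper read about 24 mm on the 25 mm knob. The measured distance from knob to spindle was about 80 mm instead of 82 mm. Both are close to calibration error, and neither check failed.

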